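# Rock a bench gear head into gear and latch it

### The job

Put the bench gear head into gear: ease its gear-change knob down while rocking the spindle back and forth with it until the teeth mesh and the knob goes fully home, pressing gently so that the teeth are never forced. Then swing the latch right over the knob's flange so that it cannot jump out of gear, and let go; leave the other things on the bench where they are.

Things in the scene. Friction and masses are not known exactly. Their poses are not given: they have to be found in the camera images.
- head: the gear head bolted to the bench: a grey casting 310 mm long (its y) by 150 mm wide (its x), upper face 55 mm above the bench, with a dark motor drum (68 mm across, 105 mm high, 108 mm along its +y). Origin on the bench, on the vertical spindle axis; z up. The latch is on its -y side, on a post 26 mm across, 85 mm from the spindle axis.
- knob_grip (a point): middle of the gear-change knob's handle: a black bar 48 mm long (this point's y), 16 mm thick (x), 30 mm high (z), on a round steel flange 80 mm across, 10 mm thick. On the spindle axis, 20 mm above the flange's upper face, 10 mm below the bar's top; 122 mm above the bench with the knob fully out, 108 mm home. The knob slides down on the spindle's splines; turning it turns the spindle.
- spindle (a joint): turn of spindle and knob relative to the gear head, rad, anticlockwise from above positive; turns either way (+-2.5) against 0.05 N m. At 0 the bar lies along the head's y.
- knob (a joint): how far the knob has been pushed down, m: 0 fully out, 0.014 fully home (a firm stop). Unhindered it moves at about 1 N down or 5 N up, and stays where it is left. Tooth tips meet at about 0.006; it cannot pass 0.011 while teeth ride on teeth, and if let go there springs back to about 0.007.
- dogs: the six steel dog teeth under the knob's flange, part of the knob (origin on the spindle axis; 0 to 14 mm below bench level as the knob goes down): one every 60 degrees, 7 mm wide, 9 mm high, 18 to 30 mm from the axis. More than 25 N on these teeth damages them.
- ring_mouth (a point): centre of the lower ring at its tooth tips, 77 mm above the bench, on the spindle axis: six teeth like the knob's, pointing up, on a gear 98 mm across. Its angle is not measured. The teeth slip together with about 0.15 rad of play each side; meshed, the gear train turns along with the spindle against 0.2 N m.
- ring_spring (a point): under the lower ring (its underside, 61 mm above the bench): the ring rests on a spring. Pressed by the knob's teeth it yields up to 5 mm, about 4 N at first touch and 1 N more per mm, then is solid. When the teeth come into line the ring jumps up and the push on the knob falls back to about 1 N.
- latch_pin (a point): middle of the upright round steel pin (14 mm across, 40 mm high, from 97 to 137 mm above the bench) on the tail of the latch, 45 mm from its pivot.
- latch_pivot (a point): pivot of the latch, upright axis, at the latch's upper face 97 mm above the bench, 85 mm from the spindle axis. The latch is a flat steel bar 14 mm wide and 6 mm thick; its tongue reaches 57 mm from the pivot to the side opposite the pin.
- latch (a joint): swing of the latch, rad, anticlockwise from above positive: 0 open, 1.2 fully closed at its stop, with the tongue pointing at the spindle axis, 2.5 mm above the flange of a knob that is fully home. It needs about 1.5 N at the pin and stays where it is left. With the knob not home the tongue meets the flange's rim.
- calculator: bystander: a pocket calculator 150 x 78 x 14 mm; origin at its underside
- clamp: bystander: a green-handled toggle clamp on a blue block 100 x 50 mm, 160 mm high; origin at its underside
- fixture: bystander: an aluminium fixture block 140 x 100 x 48 mm with four studs; origin at its underside
- driver: bystander: a screwdriver lying down; origin at its underside
- spare_gear: bystander beside the gear head: a spare steel gear, 78 mm across and 22 mm high; origin at its underside
- cover: bystander beside the gear head: the gear head's sheet clutch cover, 100 x 130 x 20 mm; origin at its underside
- jar: bystander beside the gear head: a clear jar, 52 mm across and 75 mm high; origin at its underside

How it is judged (in metres and radians):
On the way:
1. the teeth are meshed and the knob is home while the latch is still open (value of joint knob above 0.0122 m and value of joint latch below 0.8 rad), for 0.2 s.
At the end, for the whole second after the job is handed in: The knob is home with teeth meshed (pushed down at least 12.2 of 14 mm), the latch is swung over its flange (at least 1.05 of 1.2 rad), both at rest (value of joint knob above 0.0122 m and value of joint latch between 1.05 and 1.3 rad and velocity of joint latch between -0.05 and 0.05 rad/s and velocity of joint knob between -0.005 and 0.005 m/s); the robot touches nothing.
It fails at once if the dog teeth are loaded with more than 25 N (contact force between dogs and anything else above 25 N).
It fails at once if a bystander is moved by more than 20 mm (distance of any of calculator, clamp, fixture, driver, spare_gear, cover, jar from where it was at the start of the episode above 0.02 m).
It also fails if it takes over 64 s, if anything falls off the work surface, if the arm or the gripper's body presses on something with over 40 N, if the wrist force passes 120 N, or if a joint passes its speed limit or range.

### The arm

A 6-joint arm with a two-finger parallel gripper is mounted at the origin on the work surface. World frame = base frame: x ahead of the robot, y to its left, z up, the work surface at z = 0. Lengths are in mm, angles in rad, forces in N, time in s.
With the tool pointing down it reaches from about 275 to 1000 mm from the base axis. Payload 8.4 kg.
Tool frame: the origin (TCP) lies on the centre line of the jaws, within the pads' length; the fingertips stand 17 mm ahead of it and the grasp point (between the pads) lies 2 mm behind it (r.tcp_to_tips is the z of the fingertips in the tool frame, in mm); z points along the fingers, y is the direction in which the jaws open and shut (so a half turn about z gives the same grasp; the last joint's range is limited). The gripper opens to 85 mm and grips with 20 to 120 N. Pads are 22 mm wide; open, the fingers measure 114 mm over their backs; the gripper's body (76 mm by 85 mm) begins 54 mm behind the grasp point. The pads swing forward as they close: fully open they stand 13 mm farther back than shut.
Start: joints at [-1.272, 0.353, 1.633, -0, 1.155, -0.002], TCP at [185.176, -596.94, 248.281] pointing down, gripper open.
Joint ranges: [-2.63, 2.63], [-0.92, 2.1], [0.06, 2.66], [-1.3, 4.44], [0, 2.69], [-3.02, 3.02]. Speed limits (rad/s): [2.22, 2.22, 2.79, 3.14, 3.14, 3.14].

### API

Orientations are given as [roll, pitch, yaw] about the fixed x, y, z axes, in that order (R = Rz(yaw) Ry(pitch) Rx(roll)).
In Python, from rig import r, cams, job gives the robot as it stands.
- The arm moves only by the tool drive_tool, never from a script. Its argument "deltas" is a list of rows, each a list of 4 numbers: the shift along the tool's x, y, z in cm, then the turn about the tool's z in rad. In form: [[x, y, z, roll], ...]. A call has 1 to 12 rows; each row shifts and turns the commanded pose from where the row before left it, along the tool's axes as they then stand; what a row does not reach is not made up. A row lasts 1/12 s, in which the tool goes at most 41.7 mm and 7.16 degrees, less where a joint would pass 70% of its speed; a pose out of reach is approached as far as the arm can. A call with a gripper value outside its range is refused whole. "jaw" is the closure, from 0 (fully open) to 1 (shut), set as the call begins (left out, the last holds). The fingers move at their own pace and stop on an object; "force" is the grip in N (left out, the last holds). Time passes only in rows, so rows that do not move let the fingers close. It gives the time, the measured TCP pose, the force and the opening at its end, in the units of the state.
- r.sense(): the state, without advancing time (a new reading comes with each control period).
- cams.grab_frame(name): name is "scene" or "top" or "wrist"; returns (picture, depth): 480x640x3 uint8, red, green, blue; 480x640 float32, mm along the optical axis (not along the pixel's ray), 0 where there is no reading.
- cams.camera_params(name): a dict with "fx", "fy", "cx", "cy" (pixels), "k1" (the pictures are not rectified: a ray, as slopes to the right and down, at radius r is drawn at 1 + k1 r^2 times it, then the intrinsics apply), "R" (3x3) and "t" (3): a world point X has camera coordinates R X + t. Camera axes: x right, y down, z forward; pixel columns grow to the right and rows downward; lengths in mm; the calibration is good to about 2 mm. A picture is of the moment at which its call begins: read the wrist's pose just before it. camera_params takes no time and is no camera call; for the wrist camera it gives the pose at the moment of the call.
- job.sign_off(): hands the job in, once; it reports no verdict.
The state is a dict: "clock": time; "qpos": joint angles; "qvel": joint speeds; "joint_efforts": joint torques, N m; "eef_pos": TCP position; "tcp_rot": TCP orientation; "contact_force": force on the tool from outside, world axes, zero at the start; "wrist_torque": the same for the moment, N m; "opening": opening from 0.0 (shut) to 1.0 (fully open).
Only numpy, scipy, OpenCV 4.12 (cv2) and the standard library are available. Lean on these libraries where they do the work, as an engineer would, in place of code of your own. Each camera call takes 0.05 s, during which the arm holds its last target. There are 200 camera calls.

## Working session

There is one attempt and no reset: what is moved stays moved. The work goes in short steps, Python scripts to look and compute and a tool call to move; the robot and the scene stay as the last step left them, time stands still between calls to the robot, and variables do not carry over. Pictures are saved under pics/ and viewed, about 8 in all and at most 12, crops included, and the job is handed in when it is done.

Besides the shell and the picture viewer there is one more tool, called after "Call:" by a JSON object that holds its "fn" and its "kwargs", one argument or row to a line. drive_tool: Moves the arm, as the interface text tells. Its arguments: {"type":"object","properties":{"deltas":{"type":"array"},"jaw":{"type":"number"},"force":{"type":"number"}},"required":["deltas"]}

```bash
ls; mkdir -p pics; python3 - <<'E'
from rig import r,cams,job
import cv2,numpy as np
print(r.sense())
for n in("scene","top"):
    p,d=cams.grab_frame(n); cv2.imwrite(f"pics/{n}0.png",p[:,:,::-1]); np.savez(f"{n}0.npz",p=p,d=d)
    print(n,cams.camera_params(n))
E
```

```text
pics
{'clock': 0.0, 'qpos': array([-1.27241341e+00,  3.53681687e-01,  1.63414603e+00,  2.08856912e-05,
        1.15519109e+00, -2.40028847e-03]), 'qvel': array([-2.81347185e-05, -4.38640576e-04,  4.79405540e-05, -1.86809486e-04,
       -1.31416896e-04,  6.21586765e-04]), 'joint_efforts': array([-1.53029268e-04, -6.05248404e+01, -3.42074311e+01, -3.18413877e-04,
        8.97241174e-03, -1.90954921e-05]), 'eef_pos': array([ 185.03881347, -596.50081703,  247.53562649]), 'tcp_rot': array([-3.14016655e+00, -2.25188122e-05,  3.00774738e-01]), 'contact_force': array([ 0.71132485,  0.30296958, -0.15747729]), 'wrist_torque': array([ 0.02451015, -0.00111014, -0.04800664]), 'opening': 1.0011186097208773}
scene {'fx': 451.41782635001556, 'fy': 451.41782635001556, 'cx': 320.16497541350094, 'cy': 237.41270746379448, 'k1': -0.10976361274486605, 'R': array([[ 0.72293444,  0.69091228, -0.00245432],
       [ 0.39838313, -0.41974429, -0.81554008],
       [-0.56449684,  0.58860425, -0.57869539]]), 't': array([-429.91685063, -137.05852276, 1373.93795346])}
top {'fx': 546.0332395699833, 'fy': 546.0332395699833, 'cx': 325.3547166953021, 'cy': 238.66720534580855, 'k1': 0.014146961436902783, 'R': array([[ 0.02948191, -0.99932239,  0.02203596],
       [-0.99362365, -0.03169969, -0.10819972],
       [ 0.10882493, -0.01870552, -0.99388492]]), 't': array([ -10.35983683,  572.74634847, 1281.09142408])}
```

View pics/top0.png

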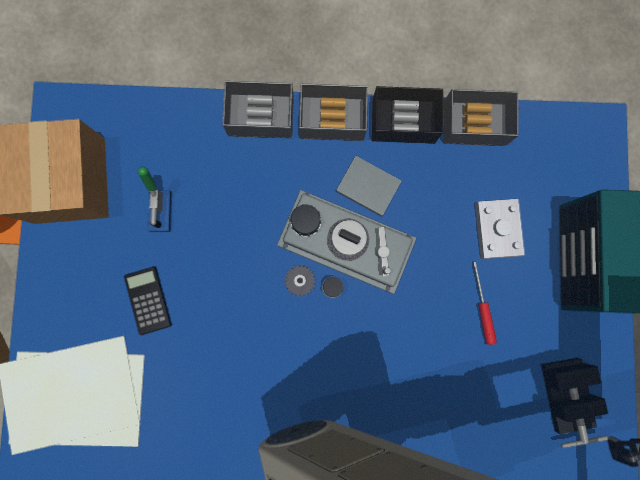

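View pics/scene0.png

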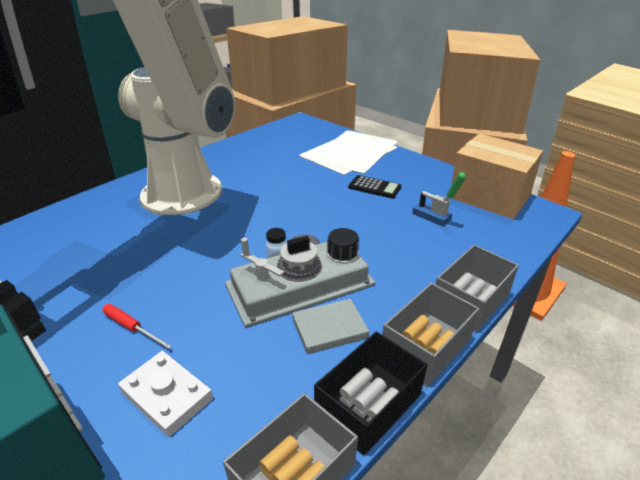

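The top view shows the knob near (350,238), drum (305,219), latch pivot (383,252) and pin probably near (388,271). Next I'll enlarge that area and measure it.

```bash
cat > h.py <<'E'
import numpy as np,cv2
from rig import r,cams,job
def ray(c,uv):
    K=np.array([[c['fx'],0,c['cx']],[0,c['fy'],c['cy']],[0,0,1]])
    n=cv2.undistortPoints(np.array(uv,float).reshape(-1,1,2),K,np.array([c['k1'],0,0,0.]))[:,0]
    return np.c_[n,np.ones(len(n))]
def at_z(c,uv,z):   # world point on the pixel's ray at height z
    d=ray(c,uv)@c['R']; o=-c['R'].T@c['t']
    return o+d*((z-o[2])/d[:,2])[:,None]
def cloud(c,dep):
    v,u=np.mgrid[:480,:640]
    X=ray(c,np.c_[u.ravel(),v.ravel()])*dep.reshape(-1,1)
    return ((X-c['t'])@c['R']).reshape(480,640,3)
def proj(c,X):
    K=np.array([[c['fx'],0,c['cx']],[0,c['fy'],c['cy']],[0,0,1]])
    return cv2.projectPoints(np.array(X,float).reshape(-1,3),cv2.Rodrigues(c['R'])[0],c['t'],K,np.array([c['k1'],0,0,0.]))[0][:,0]
E
python3 - <<'E'
from h import *
f=np.load('top0.npz');c=cams.camera_params('top');W=cloud(c,f['d'])
crop=f['p'][185:300,270:425,::-1];cv2.imwrite('pics/crop0.png',cv2.resize(crop,None,fx=5,fy=5,interpolation=cv2.INTER_CUBIC))
S=W[185:300,270:425].reshape(-1,3)
def rep(n,lo,hi,m=None):
    q=S[(S[:,2]>lo)&(S[:,2]<hi)]
    if m is not None:q=q[np.hypot(*(q[:,:2]-m).T)<45]
    rc=cv2.minAreaRect(q[:,:2].astype(np.float32));print(n,len(q),q.mean(0).round(1),rc)
    return q
rep('drum',150,170) if ((S[:,2]>150)&(S[:,2]<170)).any() else None
print(np.histogram(S[:,2],bins=np.arange(-5,190,5)))
k=at_z(c,[[350,238]],130)[0];print('knob',k,'pin',at_z(c,[[388,271]],137),'piv',at_z(c,[[383,252]],100),'drum',at_z(c,[[305,219]],160))
rep('bartop',122,140,k[:2]); rep('flange',95,108,k[:2]); rep('pin',115,142,at_z(c,[[388,271]],137)[0,:2])
rep('top',50,60)
E
```

```text
(array([3819, 3490,  709, 1185,  780,  602,   64,   19,   17,   55,  251,
       1971, 1730,  155,  167,  218,  147,   17,   13,  133,  708,  647,
        313,   19,    4,   16,  100,   53,   27,    0,    0,    0,    0,
          0,    0,    0,    0,    0]), array([ -5,   0,   5,  10,  15,  20,  25,  30,  35,  40,  45,  50,  55,
        60,  65,  70,  75,  80,  85,  90,  95, 100, 105, 110, 115, 120,
       125, 130, 135, 140, 145, 150, 155, 160, 165, 170, 175, 180, 185]))
knob [565.21567119 -45.66622962 130.        ] pin [[ 494.10692425 -130.63454038  137.        ]] piv [[ 538.94058369 -123.51841441  100.        ]] drum [[600.24348507  55.12237467 160.        ]]
bartop 154 [570.9 -44.8 128.8] ((571.2835083007812, -45.10230255126953), (47.687713623046875, 16.426925659179688), 67.7599868774414)
flange 736 [570.1 -44.6  99.3] ((570.8245849609375, -45.3132438659668), (78.36186981201172, 77.7968521118164), 1.852384090423584)
pin 37 [ 495.7 -128.4  134.7] ((496.0487060546875, -128.57041931152344), (12.317914009094238, 12.804707527160645), 46.09640121459961)
top 3701 [563.9 -56.6  54.8] ((534.0647583007812, -31.002227783203125), (284.7451477050781, 204.41978454589844), 69.19068145751953)
```

View pics/crop0.png

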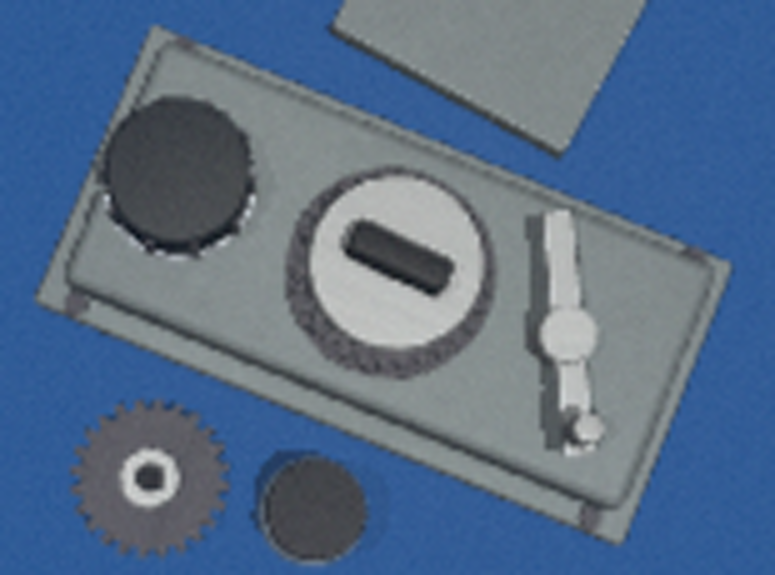

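Call:
{"fn": "drive_tool", "kwargs": {
  "deltas": [
    [2.5,-1.9,0,0],
    [2.9,-2.25,0,0],
    [2.9,-2.25,0,0],
    [2.9,-2.25,0,0],
    [2.9,-2.25,0,0],
    [2.9,-2.25,0,0],
    [2.9,-2.25,0,0],
    [2.9,-2.25,0,0],
    [2.9,-2.25,0,0],
    [2.9,-2.25,0,0],
    [2.9,-2.25,0,0],
    [2.9,-2.25,0,0]
  ]
}}

```text
clock: 1.1
eef_pos: [435.3, -238.8, 248.2]
tcp_rot: [-3.142, 0.0, 0.301]
contact_force: [-1.0, -0.7, -1.1]
opening: 1.0
```

Call:
{"fn": "drive_tool", "kwargs": {
  "deltas": [
    [2.9,-2.25,0,0],
    [2.9,-2.25,0,0],
    [2.9,-2.25,0,0],
    [2.9,-2.25,0,0],
    [2.9,-2.25,0,0],
    [2.9,-2.25,0,0],
    [0,0,0,-0.12],
    [0,0,0,-0.12],
    [0,0,0,-0.12],
    [0,0,0,-0.12],
    [0,0,0,-0.12],
    [0,0,0,-0.12]
  ]
}}

```text
clock: 2.1
eef_pos: [560.7, -59.8, 247.9]
tcp_rot: [-3.141, 0.0, 1.027]
contact_force: [-0.4, 0.3, -0.9]
opening: 0.996
```

Call:
{"fn": "drive_tool", "kwargs": {
  "deltas": [
    [0,0,0,-0.12],
    [0,0,0,-0.04],
    [0,0,0,0],
    [0,0,0,0]
  ]
}}

```text
clock: 2.43
eef_pos: [560.8, -60.0, 248.0]
tcp_rot: [-3.141, 0.0, 1.179]
contact_force: [-0.1, -0.4, -0.5]
opening: 0.998
```

```bash
python3 - <<'E'
from h import *
s=r.sense();c=cams.camera_params('wrist');p,d=cams.grab_frame('wrist');np.savez('w1.npz',p=p,d=d)
print(s['clock'],s['eef_pos'],s['tcp_rot'],s['contact_force'],s['qpos'],c)
for n,X in dict(knob=[570.8,-45.2,132],flange=[570.8,-45.2,102],pin=[496,-128.5,137],piv=[538.4,-123.8,97]).items():print(n,proj(c,X))
cv2.imwrite('pics/w1.png',p[:,:,::-1])
E
```

```text
2.4333 [560.78049154 -59.96996993 248.02426565] [-3.14109704e+00  1.41627910e-04  1.17899604e+00] [-0.13730951 -0.38622166 -0.4914402 ] [-1.09196247e-01  2.59186897e-01  1.76571560e+00  2.44284326e-06
  1.11720560e+00  2.82603006e-01] {'fx': 396.83556712965105, 'fy': 396.83556712965105, 'cx': 317.21672476923595, 'cy': 246.64218650685712, 'k1': -0.08159541078714798, 'R': array([[ 0.92392147, -0.38257895, -0.00157166],
       [-0.36148513, -0.87431087,  0.3238966 ],
       [-0.12529014, -0.29868689, -0.94609118]]), 't': array([-540.96694067,  108.35974887,  432.50091672])}
knob [[322.7675443  221.68523474]]
flange [[322.26627946 210.37971786]]
pin [[269.65259708 367.52007274]]
piv [[321.91638495 314.77119265]]
```

View pics/w1.png

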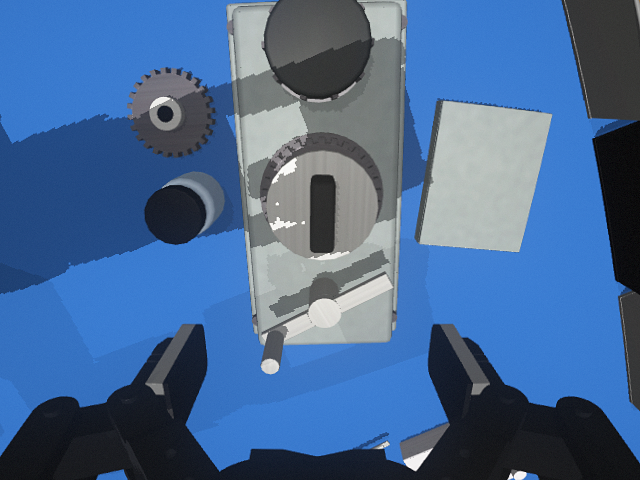

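Knob bar spans u 311–335 at v≈177–252 and is aligned with the tool. Pin top (270,367) and pivot (323,313) match my projections. Approaching the knob.

Call:
{"fn": "drive_tool", "kwargs": {
  "deltas": [
    [0.9,0.18,2.5,0],
    [0.85,0.18,2.5,0],
    [0,0,2.5,0],
    [0,0,2.0,0],
    [0,0,1.5,0],
    [0,0,0.8,0],
    [0,0,0.4,0],
    [0,0,0,0]
  ],
  "jaw": 0.45,
  "force": 30
}}

```text
clock: 3.15
eef_pos: [570.7, -45.2, 125.8]
tcp_rot: [-3.141, 0.0, 1.18]
contact_force: [-0.0, 0.4, -0.2]
opening: 0.553
```

Call:
{"fn": "drive_tool", "kwargs": {
  "deltas": [
    [0,0,0,0],
    [0,0,0,0],
    [0,0,0,0],
    [0,0,0,0],
    [0,0,0,0],
    [0,0,0,0]
  ],
  "jaw": 1,
  "force": 30
}}

```text
clock: 3.65
eef_pos: [570.5, -45.0, 126.5]
tcp_rot: [-3.141, -0.0, 1.181]
contact_force: [-4.2, 3.1, 1.7]
opening: 0.177
```

```bash
python3 - <<'E'
from h import *
s=r.sense();print(s);p,d=cams.grab_frame('wrist');cv2.imwrite('pics/w2.png',p[:,:,::-1])
E
```

```text
{'clock': 3.65, 'qpos': array([-8.14354317e-02,  4.16874541e-01,  1.84817599e+00,  3.53187774e-04,
        8.77119595e-01,  3.08426976e-01]), 'qvel': array([-1.19727467e-03,  4.36138314e-03,  4.16431158e-05, -1.37717944e-03,
       -3.49466150e-03,  8.21062600e-04]), 'joint_efforts': array([-1.28760204e+00, -5.81310081e+01, -2.98011553e+01, -5.52807134e-01,
       -1.22015230e+00, -1.58156018e-02]), 'eef_pos': array([570.52675201, -44.97034054, 126.52900331]), 'tcp_rot': array([-3.14096000e+00, -8.33194404e-05,  1.18070800e+00]), 'contact_force': array([-4.18492695,  3.10415121,  1.65271157]), 'wrist_torque': array([0.37710712, 0.47895521, 0.01288155]), 'opening': 0.17743033990178453}
```

View pics/w2.png

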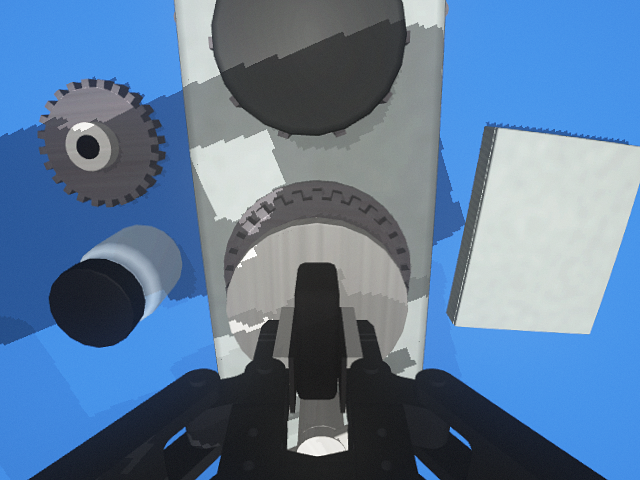

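Bar is gripped (between the pads at about (318,340)). Easing down to near tooth contact.

Call:
{"fn": "drive_tool", "kwargs": {
  "deltas": [
    [0,0,0.06,0],
    [0,0,0.06,0],
    [0,0,0.06,0],
    [0,0,0.06,0],
    [0,0,0.06,0],
    [0,0,0.06,0],
    [0,0,0.06,0],
    [0,0,0.06,0],
    [0,0,0,0]
  ]
}}

```text
clock: 4.45
eef_pos: [570.6, -45.0, 121.8]
tcp_rot: [-3.141, -0.0, 1.181]
contact_force: [-5.7, 2.8, 6.1]
opening: 0.174
```

Call:
{"fn": "drive_tool", "kwargs": {
  "deltas": [
    [0,0,0.04,0],
    [0,0,0.04,0],
    [0,0,0.04,0],
    [0,0,0.04,0],
    [0,0,0.04,0],
    [0,0,0.04,0],
    [0,0,0,0],
    [0,0,0,0]
  ]
}}

```text
clock: 5.12
eef_pos: [570.6, -45.0, 119.7]
tcp_rot: [-3.141, -0.0, 1.181]
contact_force: [-6.5, 3.1, 8.6]
opening: 0.18
```

Teeth probably touching at about 8.6 N. Rocking now.

Call:
{"fn": "drive_tool", "kwargs": {
  "deltas": [
    [0,0,0,0.04],
    [0,0,0,0.04],
    [0,0,0,0.04],
    [0,0,0,0.04],
    [0,0,0,0]
  ]
}}

```text
clock: 5.53
eef_pos: [570.5, -44.9, 119.7]
tcp_rot: [-3.141, 0.0, 1.018]
contact_force: [-6.7, 3.5, 8.4]
opening: 0.178
```

Call:
{"fn": "drive_tool", "kwargs": {
  "deltas": [
    [0,0,0,0.04],
    [0,0,0,0.04],
    [0,0,0,0.04],
    [0,0,0,0.04],
    [0,0,0,0]
  ]
}}

```text
clock: 5.95
eef_pos: [570.3, -44.9, 119.7]
tcp_rot: [-3.14, 0.0, 0.858]
contact_force: [-7.8, 4.2, 9.4]
opening: 0.178
```

```bash
python3 - <<'E'
from rig import r
s=r.sense();print(s['wrist_torque'],s['contact_force'],s['eef_pos'],s['tcp_rot'])
E
```

```text
[0.59848177 1.11043012 0.00391984] [-7.81559885  4.19310892  9.40734209] [570.31291444 -44.85019622 119.66609467] [-3.14038675e+00  4.72707753e-04  8.58436399e-01]
```

Side load shows about 1 mm offset; relieving that, then continuing the rock.

Call:
{"fn": "drive_tool", "kwargs": {
  "deltas": [
    [-0.03,-0.11,0,0],
    [0,0,0,0],
    [0,0,0,0]
  ]
}}

```text
clock: 6.2
eef_pos: [570.2, -44.8, 119.7]
tcp_rot: [3.141, -0.0, 0.861]
contact_force: [-4.0, 1.1, 6.8]
opening: 0.179
```

Call:
{"fn": "drive_tool", "kwargs": {
  "deltas": [
    [0,0,0,0.04],
    [0,0,0,0.04],
    [0,0,0,0.04],
    [0,0,0,0]
  ]
}}

```text
clock: 6.53
eef_pos: [570.1, -44.7, 119.7]
tcp_rot: [3.141, -0.0, 0.738]
contact_force: [-4.9, 1.8, 7.1]
opening: 0.178
```

```bash
python3 - <<'E'
from h import *
s=r.sense();print(s['wrist_torque'],s['contact_force'],s['eef_pos'],s['tcp_rot'])
p,d=cams.grab_frame('wrist');cv2.imwrite('pics/w3.png',p[:,:,::-1])
p,d=cams.grab_frame('scene');cv2.imwrite('pics/s3.png',cv2.resize(p[200:340,200:400,::-1],None,fx=4,fy=4,interpolation=cv2.INTER_CUBIC))
E
```

```text
[ 0.23282739  0.68946423 -0.16767686] [-4.87151322  1.81415653  7.14092737] [570.08474451 -44.70116922 119.68737005] [ 3.14130989e+00 -2.83889532e-04  7.38351969e-01]
```

View pics/w3.png

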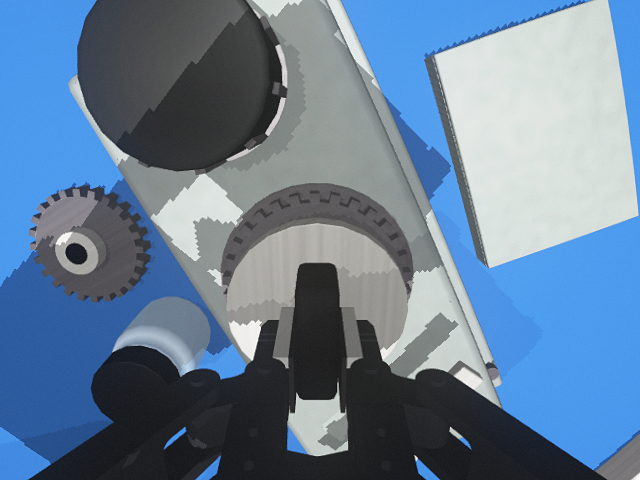

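Knob turns with the gripper. Pressing a little more, watching force.

Call:
{"fn": "drive_tool", "kwargs": {
  "deltas": [
    [0,0,0.05,0],
    [0,0,0.05,0],
    [0,0,0,0],
    [0,0,0,0]
  ]
}}

```text
clock: 6.97
eef_pos: [570.1, -44.7, 118.3]
tcp_rot: [3.141, -0.0, 0.741]
contact_force: [-4.2, 3.3, 4.8]
opening: 0.179
```

Call:
{"fn": "drive_tool", "kwargs": {
  "deltas": [
    [0,0,0.05,0],
    [0,0,0.05,0],
    [0,0,0,0],
    [0,0,0,0]
  ]
}}

```text
clock: 7.3
eef_pos: [570.0, -44.7, 117.3]
tcp_rot: [3.142, -0.0, 0.741]
contact_force: [-4.5, 2.7, 6.8]
opening: 0.179
```

```bash
python3 - <<'E'
from rig import r
s=r.sense();print(s['wrist_torque'],s['contact_force'],s['eef_pos'],s['tcp_rot'])
E
```

```text
[ 0.2302774   0.51936391 -0.27511064] [-4.47687024  2.65744977  6.84253918] [570.04113835 -44.6618038  117.30067806] [ 3.14151092e+00 -2.78453380e-04  7.40633397e-01]
```

Call:
{"fn": "drive_tool", "kwargs": {
  "deltas": [
    [0,0,0,-0.04],
    [0,0,0,-0.04],
    [0,0,0,-0.04],
    [0,0,0,0]
  ]
}}

```text
clock: 7.63
eef_pos: [570.2, -44.8, 117.3]
tcp_rot: [3.141, -0.0, 0.863]
contact_force: [-4.4, 2.2, 5.7]
opening: 0.177
```

Call:
{"fn": "drive_tool", "kwargs": {
  "deltas": [
    [0,0,0,-0.04],
    [0,0,0,-0.04],
    [0,0,0,-0.04],
    [0,0,0,0]
  ]
}}

```text
clock: 7.97
eef_pos: [570.2, -44.8, 117.3]
tcp_rot: [3.141, -0.0, 0.983]
contact_force: [-3.3, 0.8, 4.9]
opening: 0.179
```

Call:
{"fn": "drive_tool", "kwargs": {
  "deltas": [
    [0,0,0,-0.04],
    [0,0,0,-0.04],
    [0,0,0,-0.04],
    [0,0,0,0]
  ]
}}

```text
clock: 8.3
eef_pos: [570.4, -44.8, 117.3]
tcp_rot: [3.141, -0.0, 1.101]
contact_force: [-2.8, 0.4, 5.1]
opening: 0.18
```

```bash
python3 - <<'E'
from rig import r
s=r.sense();print(s['wrist_torque'],s['contact_force'],s['eef_pos'],s['tcp_rot'])
E
```

```text
[-0.00635606  0.26428773 -0.13963723] [-2.79569034  0.39094606  5.07390157] [570.39102755 -44.84494944 117.31455221] [ 3.14062493e+00 -2.47392895e-04  1.10134635e+00]
```

Call:
{"fn": "drive_tool", "kwargs": {
  "deltas": [
    [0,0,0.05,0],
    [0,0,0.05,0],
    [0,0,0,0],
    [0,0,0,0]
  ]
}}

```text
clock: 8.63
eef_pos: [570.4, -44.9, 116.4]
tcp_rot: [3.141, -0.0, 1.098]
contact_force: [-2.6, -0.0, 5.2]
opening: 0.177
```

Call:
{"fn": "drive_tool", "kwargs": {
  "deltas": [
    [0,0,0,-0.04],
    [0,0,0,-0.04],
    [0,0,0,-0.04],
    [0,0,0,0]
  ]
}}

```text
clock: 8.97
eef_pos: [570.5, -44.9, 116.4]
tcp_rot: [3.14, -0.0, 1.22]
contact_force: [-1.5, -1.0, 5.7]
opening: 0.179
```

Call:
{"fn": "drive_tool", "kwargs": {
  "deltas": [
    [0,0,0,-0.04],
    [0,0,0,-0.04],
    [0,0,0,-0.04],
    [0,0,0,0]
  ]
}}

```text
clock: 9.3
eef_pos: [570.6, -44.9, 116.4]
tcp_rot: [3.14, -0.0, 1.34]
contact_force: [-1.5, -0.9, 3.8]
opening: 0.177
```

```bash
python3 - <<'E'
from h import *
s=r.sense();print(s['wrist_torque'],s['contact_force'],s['eef_pos'],s['tcp_rot'])
p,d=cams.grab_frame('wrist');cv2.imwrite('pics/w4.png',p[:,:,::-1]);np.savez('w4.npz',p=p,d=d)
E
```

```text
[-0.0864196  -0.01677321 -0.05367958] [-1.46893577 -0.87000319  3.76009243] [570.59816014 -44.88722673 116.37090206] [ 3.14013400e+00 -9.47683537e-06  1.33988875e+00]
```

View pics/w4.png

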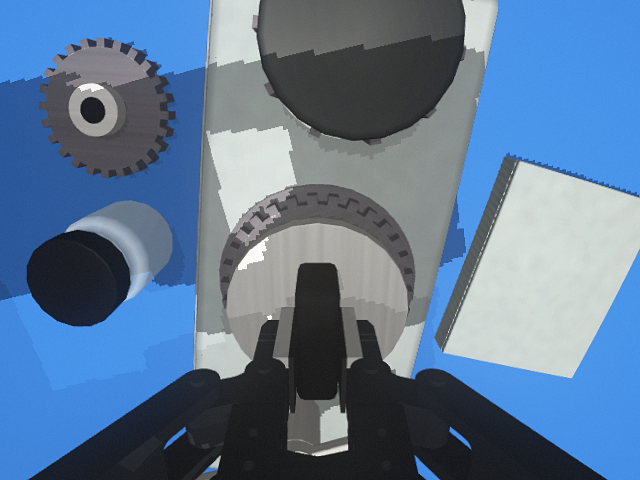

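Force (3.8 N) is lower than teeth-on-teeth would give at about 10 mm down, so it may have meshed. Pressing in small steps to check.

Call:
{"fn": "drive_tool", "kwargs": {
  "deltas": [
    [0,0,0.05,0],
    [0,0,0.03,0],
    [0,0,0,0]
  ]
}}

```text
clock: 9.6
eef_pos: [570.6, -44.9, 116.3]
tcp_rot: [3.14, 0.0, 1.338]
contact_force: [-3.8, -0.0, 13.1]
opening: 0.174
```

Call:
{"fn": "drive_tool", "kwargs": {
  "deltas": [
    [0,0,0.05,0],
    [0,0,0,0],
    [0,0,0,0]
  ]
}}

```text
clock: 9.85
eef_pos: [570.6, -44.9, 116.2]
tcp_rot: [3.14, 0.0, 1.338]
contact_force: [-5.1, 0.4, 17.8]
opening: 0.175
```

Call:
{"fn": "drive_tool", "kwargs": {
  "deltas": [
    [0,0,0.05,0],
    [0,0,0,0],
    [0,0,0,0]
  ]
}}

```text
clock: 10.1
eef_pos: [570.7, -44.9, 116.1]
tcp_rot: [3.14, -0.0, 1.338]
contact_force: [-7.1, -0.4, 21.7]
opening: 0.177
```

Firm resistance: it's either the home stop or solid teeth. Backing off and measuring flange height with the wrist depth.

Call:
{"fn": "drive_tool", "kwargs": {
  "deltas": [
    [0,0,-0.12,0],
    [0,0,-0.06,0],
    [0,0,0,0]
  ]
}}

```text
clock: 10.35
eef_pos: [570.6, -44.9, 116.3]
tcp_rot: [3.14, 0.0, 1.339]
contact_force: [0.6, -1.6, 6.4]
opening: 0.18
```

```bash
python3 - <<'E'
from h import *
s=r.sense();print(s['contact_force'],s['eef_pos'])
c=cams.camera_params('wrist');p,d=cams.grab_frame('wrist');np.savez('w5.npz',p=p,d=d);W=cloud(c,d)
m=lambda W,a,b,x,y:np.median(W[b:y,a:x].reshape(-1,3),axis=0).round(1)
print('now flange',m(W,270,250,290,290),m(W,350,250,370,290),'casting',m(W,215,180,235,215),'drum',m(W,320,20,400,80))
f=np.load('w1.npz')
t=np.load('top0.npz');T=cloud(cams.camera_params('top'),t['d'])
def med(lbl,W,cx,cy,r0,r1):
    q=W.reshape(-1,3);q=q[q[:,2]>30];h=np.hypot(q[:,0]-cx,q[:,1]-cy);q=q[(h>r0)&(h<r1)];print(lbl,len(q),np.percentile(q[:,2],[10,25,50,75,90]).round(1))
med('top0 flange',T,570.6,-45,27,37);med('top0 drum',T,611.8,54.8,0,28);med('top0 bar',T,570.6,-45,0,6)
med('top0 pivot',T,538.4,-123.8,0,10)
med('now drum',W,611.8,54.8,0,28);med('now flange',W,570.6,-45,27,37)
# ring gear seen before/after
for k,lo in(('w4',0),):pass
E
```

```text
[ 0.6129371  -1.59738067  6.36166129] [570.56345244 -44.8873526  116.34189213]
now flange [560.2 -21.2  87.6] [592.8 -29.   87.5] casting [537.8   8.7  54.6] drum [607.6  51.9 104.6]
top0 flange 386 [ 96.1  97.7  99.1 100.7 101.9]
top0 drum 471 [101.9 103.3 104.9 106.6 108.1]
top0 bar 24 [126.  128.  129.8 131.2 132.1]
top0 pivot 63 [ 93.6  95.1  96.9  99.1 100.2]
now drum 18797 [103.7 104.2 104.6 105.1 105.5]
now flange 14170 [ 87.1  87.6 146.  155.3 159. ]
```

Flange is at 87.5 mm (home = 88, started about 99, i.e. already ~3 mm in), so the firm resistance was the home stop and the teeth are meshed. Releasing and rising.

Call:
{"fn": "drive_tool", "kwargs": {
  "deltas": [
    [0,0,0,0],
    [0,0,0,0],
    [0,0,0,0],
    [0,0,-0.3,0],
    [0,0,-1,0],
    [0,0,-2,0],
    [0,0,-3,0],
    [0,0,-3,0],
    [0,0,0,0],
    [0,0,0,0]
  ],
  "jaw": 0.45
}}

```text
clock: 11.23
eef_pos: [571.2, -44.8, 211.6]
tcp_rot: [3.137, -0.001, 1.341]
contact_force: [-0.0, 0.9, -0.9]
opening: 0.548
```

```bash
python3 - <<'E'
from h import *
s=r.sense();print(s['clock'],s['contact_force'],s['eef_pos'],s['tcp_rot'],s['opening'])
c=cams.camera_params('wrist');p,d=cams.grab_frame('wrist');W=cloud(c,d).reshape(-1,3)
W=W[np.isfinite(W).all(1)]
h=np.hypot(W[:,0]-570.6,W[:,1]+45);q=W[(h<38)&(W[:,2]<100)&(W[:,2]>60)];print('flange',np.percentile(q[:,2],[10,50,90]))
q=W[(h<12)&(W[:,2]>100)&(W[:,2]<140)];print('bar',len(q),np.percentile(q[:,2],[50,90]))
q=W[(W[:,2]>126)&(W[:,2]<142)&(np.hypot(W[:,0]-496,W[:,1]+128.5)<25)];print('pin',len(q),q.mean(0) if len(q) else 0)
if len(q):print(cv2.minEnclosingCircle(q[:,:2].astype(np.float32)))
cv2.imwrite('pics/w6.png',p[:,:,::-1])
E
```

```text
11.2333 [-0.03656368  0.91138174 -0.87190328] [571.16723355 -44.76616666 211.63830203] [ 3.13721414e+00 -6.87606608e-04  1.34070457e+00] 0.5483449807920585
flange [86.67929995 87.50289046 88.39114939]
bar 922 [117.30014578 118.22424045]
pin 0 0
```

Knob stays home (flange 87.5). On to the latch pin.

Call:
{"fn": "drive_tool", "kwargs": {
  "deltas": [
    [-2.47,-1.36,0,0],
    [-2.47,-1.36,0,0],
    [-2.47,-1.36,0,0],
    [-2.46,-1.34,0,0],
    [0,0,0,0.12],
    [0,0,0,0.12],
    [0,0,0,0.12],
    [0,0,0,0.12],
    [0,0,0,0.12],
    [0,0,0,0.12],
    [0,0,0,0.12],
    [0,0,0,0.12]
  ]
}}

```text
clock: 12.28
eef_pos: [493.7, -128.2, 207.8]
tcp_rot: [-3.14, 0.002, 0.375]
contact_force: [-0.1, -0.1, 0.0]
opening: 0.556
```

Call:
{"fn": "drive_tool", "kwargs": {
  "deltas": [
    [0,0,0,0.12],
    [0,0,0,0.12],
    [0,0,0,0.04],
    [0,0,0,0],
    [0,0,0,0]
  ]
}}

```text
clock: 12.7
eef_pos: [493.9, -128.2, 208.2]
tcp_rot: [-3.141, 0.002, 0.103]
contact_force: [-0.6, 0.1, -0.3]
opening: 0.552
```

```bash
python3 - <<'E'
from h import *
s=r.sense();print(s['clock'],s['contact_force'],s['eef_pos'],s['tcp_rot'],s['opening'])
c=cams.camera_params('wrist');p,d=cams.grab_frame('wrist');W=cloud(c,d).reshape(-1,3)
q=W[(W[:,2]>132)&(W[:,2]<142)&(np.hypot(W[:,0]-496,W[:,1]+128.5)<25)];print('pin',len(q),q.mean(0) if len(q) else 0)
if len(q):print(cv2.minEnclosingCircle(q[:,:2].astype(np.float32)))
print(proj(c,[496,-128.5,137]))
cv2.imwrite('pics/w7.png',p[:,:,::-1])
E
```

```text
12.7 [-0.57198265  0.08281132 -0.30017108] [ 493.94433636 -128.24800838  208.15727299] [-3.14090345e+00  1.80494110e-03  1.02603143e-01] 0.5522549037386626
pin 512 [ 497.09180441 -128.42339715  135.74064167]
((496.25274658203125, -128.40914916992188), 7.105578422546387)
[[317.91199702 272.07099013]]
```

View pics/w7.png

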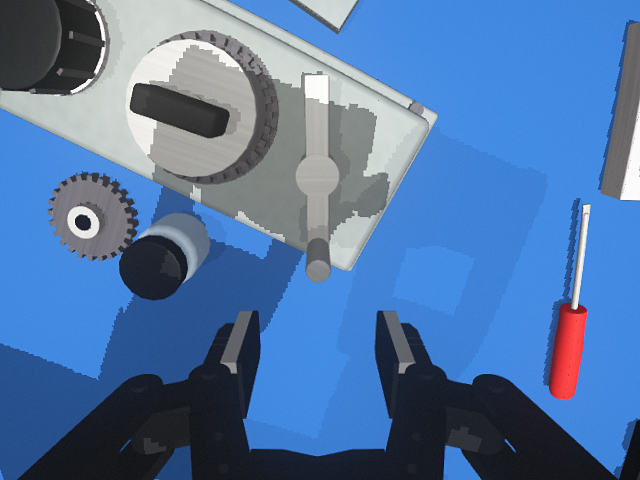

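Pin top is at (318,271), midway between the jaws. Descending and gripping it lightly.

Call:
{"fn": "drive_tool", "kwargs": {
  "deltas": [
    [0.24,0.03,2,0],
    [0,0,2.5,0],
    [0,0,2,0],
    [0,0,1.2,0],
    [0,0,0.6,0],
    [0,0,0,0],
    [0,0,0,0]
  ]
}}

```text
clock: 13.33
eef_pos: [497.1, -128.5, 126.2]
tcp_rot: [-3.141, 0.0, 0.101]
contact_force: [-0.6, -0.5, 0.3]
opening: 0.55
```

Call:
{"fn": "drive_tool", "kwargs": {
  "deltas": [
    [0,0,0,0],
    [0,0,0,0],
    [0,0,0,0],
    [0,0,0,0],
    [0,0,0,0],
    [0,0,0,0]
  ],
  "jaw": 1,
  "force": 20
}}

```text
clock: 13.83
eef_pos: [497.6, -128.6, 126.9]
tcp_rot: [3.141, -0.001, 0.101]
contact_force: [-1.1, 0.4, 6.4]
opening: 0.153
```

Gripped (13 mm). Swinging along the arc.

Call:
{"fn": "drive_tool", "kwargs": {
  "deltas": [
    [0.02,0.4,0,-0.09],
    [0.02,0.4,0,-0.09],
    [0.02,0.4,0,-0.09],
    [0.02,0.4,0,-0.09],
    [0,0,0,0]
  ]
}}

```text
clock: 14.25
eef_pos: [502.5, -144.1, 126.9]
tcp_rot: [3.141, -0.002, 0.465]
contact_force: [0.4, 2.4, 7.6]
opening: 0.152
```

Call:
{"fn": "drive_tool", "kwargs": {
  "deltas": [
    [0.02,0.4,0,-0.09],
    [0.02,0.4,0,-0.09],
    [0.02,0.4,0,-0.09],
    [0.02,0.4,0,-0.09],
    [0,0,0,0]
  ]
}}

```text
clock: 14.67
eef_pos: [512.4, -156.3, 126.9]
tcp_rot: [3.14, -0.002, 0.824]
contact_force: [1.4, 4.7, 7.0]
opening: 0.155
```

Call:
{"fn": "drive_tool", "kwargs": {
  "deltas": [
    [0.02,0.4,0,-0.09],
    [0.02,0.4,0,-0.09],
    [0.02,0.4,0,-0.09],
    [0,0,0,0]
  ]
}}

```text
clock: 15.0
eef_pos: [522.2, -162.7, 126.9]
tcp_rot: [3.14, -0.002, 1.094]
contact_force: [1.4, 7.3, 7.9]
opening: 0.154
```

Call:
{"fn": "drive_tool", "kwargs": {
  "deltas": [
    [0.08,0.15,0,-0.04],
    [0.02,0.15,0,-0.04],
    [0,0,0,0],
    [0,0,0,0]
  ]
}}

```text
clock: 15.33
eef_pos: [524.8, -163.7, 126.9]
tcp_rot: [3.14, -0.001, 1.169]
contact_force: [0.0, 2.5, 6.8]
opening: 0.152
```

Call:
{"fn": "drive_tool", "kwargs": {
  "deltas": [
    [0.02,0.1,0,-0.02],
    [0.02,0.1,0,-0.02],
    [0,0,0,0],
    [0,0,0,0]
  ]
}}

```text
clock: 15.67
eef_pos: [525.3, -163.8, 126.9]
tcp_rot: [-3.14, -0.0, 1.209]
contact_force: [-6.2, 2.1, 11.9]
opening: 0.154
```

Resisted at the stop (about 6 N). Releasing, rising and checking.

Call:
{"fn": "drive_tool", "kwargs": {
  "deltas": [
    [0,0,0,0],
    [0,0,0,0],
    [0,0,0,0],
    [0,0,-0.3,0],
    [0,0,-1,0],
    [0,0,-2,0],
    [0,0,-3,0],
    [-1,0,-3,0],
    [-2,0,-2,0],
    [-2,0,-1,0],
    [0,0,0,0],
    [0,0,0,0]
  ],
  "jaw": 0.45
}}

```text
clock: 16.67
eef_pos: [508.6, -211.7, 250.4]
tcp_rot: [3.139, -0.0, 1.209]
contact_force: [-0.3, -0.1, -0.0]
opening: 0.549
```

```bash
python3 - <<'E'
from h import *
s=r.sense();print(s['clock'],s['contact_force'],s['eef_pos'],s['opening'])
c=cams.camera_params('wrist');p,d=cams.grab_frame('wrist');W=cloud(c,d).reshape(-1,3)
h=np.hypot(W[:,0]-570.6,W[:,1]+45);q=W[(h>27)&(h<38)&(W[:,2]<110)&(W[:,2]>60)];print('flange',np.percentile(q[:,2],[10,50,90]))
q=W[(W[:,2]>132)&(W[:,2]<142)&(np.hypot(W[:,0]-523,W[:,1]+164)<25)];print('pin',len(q));pin=np.array(cv2.minEnclosingCircle(q[:,:2].astype(np.float32))[0]);print(pin)
a=lambda v:np.arctan2(v[1],v[0])
piv=np.array([538.4,-123.8]);print('rest to alignment rad',a(np.array([570.6,-45])-piv)-a(piv-pin))
cv2.imwrite('pics/w8.png',p[:,:,::-1])
E
```

```text
16.6667 [-0.25808484 -0.06817255 -0.00333687] [ 508.64419523 -211.70599579  250.38540753] 0.5486978047605102
flange [86.41995628 87.97186493 96.33307309]
pin 414
[ 524.9619751  -165.11309814]
rest to alignment rad -0.07344477483267631
```

View pics/w8.png

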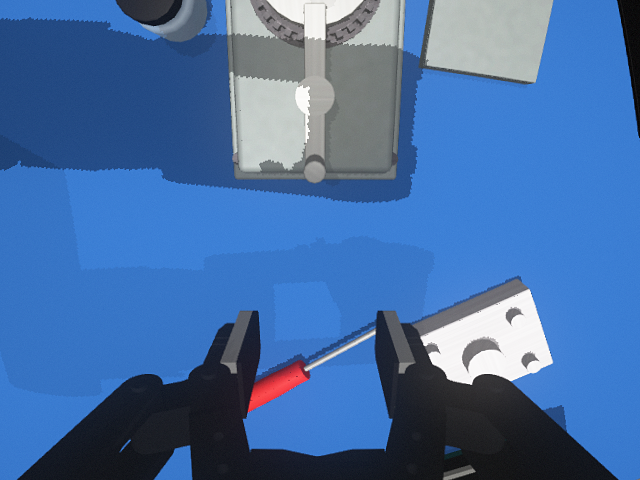

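The latch lies straight along the head's axis: pin (315,168), pivot (315,95), tongue over the flange at (315,10). The flange is still at about 88 mm and the arm is clear.

```bash
python3 -c "
from rig import job
print(job.sign_off())"
```

```text
the job is handed in; nothing more can be done
None
```

The gear head is in gear and latched, and I handed the job in at about 17 s on the robot's clock. The hand-in reported no verdict.

**Gear change:** I eased the knob down while rocking the spindle about 0.6 rad. The teeth most likely meshed partway through, when the push fell from 7.1 to 4.8 N. I swung the latch by its pin until it met its stop at about 6 N, then let go and backed off.

**Last checks:**
- **Knob:** the flange is at about 88.0 mm, which is the home height. It stayed there after I released the knob.
- **Latch:** it points at the spindle axis with the tongue over the flange. My angle estimate came out 0.07 rad past exact alignment, which is within my error in locating the pivot.
- **Robot:** the arm is clear and reads about 0 N.
- **Bystanders:** I saw no contact with any of them, but did not measure their positions again.

**Mismatches:**
- **Knob at the start:** it was not fully out but about 3 mm down.
- **Push at the stop:** because of that I mistook the stop for possible tooth contact and pressed to 21.7 N before backing off. The flange height showed it was the home stop, so the teeth should not have carried that load.
- **Side load:** a 1 mm offset in my grip put up to 9 N sideways on the knob until I corrected it.

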